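# Seat, clamp and power up a circuit module on the line tester

## Robot

A 6-joint arm with a two-finger parallel gripper is mounted at the origin on the work surface. World frame = base frame: x ahead of the robot, y to its left, z up, the work surface at z = 0. Lengths are in mm, angles in rad, forces in N, time in s.
With the tool pointing down it reaches from about 275 to 750 mm from the base axis. Payload 10.2 kg.
Tool frame: the origin (TCP) lies midway between the tips of the shut fingers; the grasp point (between the pads) lies 19 mm behind it (env.grip_point_offset is the distance from the TCP to the grasp point, in mm); z points along the fingers, y is the direction in which the jaws open and shut (so a half turn about z gives the same grasp; the last joint's range is limited). The gripper opens to 85 mm and grips with 20 to 120 N. Pads are 22 mm wide; open, the fingers measure 114 mm over their backs; the gripper's body (76 mm by 85 mm) begins 54 mm behind the grasp point. The pads swing forward as they close: fully open they stand 13 mm farther back than shut.
Start: joints at [1.065, 0.313, 1.498, -0, 1.331, -0.223], TCP at [146.512, 504.148, 231.294] pointing down, gripper open.
Joint ranges: [-2.94, 2.94], [-0.97, 2.17], [0.19, 2.56], [-1.23, 4.37], [0.02, 3.11], [-2.88, 2.88]. Speed limits (rad/s): [2.39, 2.39, 3.01, 3.14, 3.14, 3.14].

## Interface

Orientations are given as a unit quaternion [x, y, z, w].
In Python, from workcell import readout, snapshot, env gives the robot as it stands. The module is installed in compiled form; this text tells all that it offers.
- The arm moves only by the tool play_rows, never from a script. Its argument "increments" is a list of rows, each an object of numbers: "tx", "ty", "tz": the shift along the tool's x, y, z each as a share of 0.2 m, from -1 to 1; "spin": the turn about the tool's z as a share of 180 degrees, from -1 to 1; "claw": the opening, from 0 (shut) to 1 (fully open). A call has 1 to 20 rows; each row shifts and turns the commanded pose from where the row before left it, along the tool's axes as they then stand; what a row does not reach is not made up. A row lasts 1/10 s, in which the tool goes at most 50 mm and 8.59 degrees, less where a joint would pass 70% of its speed; a pose out of reach is approached as far as the arm can. A call with a number of a shift or a turn outside -1 to 1 is refused whole. A call with a gripper value outside its range is refused whole. The fingers move at their own pace and stop on an object; the grip force is fixed at half the most. Time passes only in rows, so rows that do not move let the fingers close. It gives the time, the measured TCP pose, the force and the opening at its end, in the units of the state.
- readout.observe(): the state, without advancing time (a new reading comes with each control period).
- snapshot(name): name is "scene" or "top"; returns a dict with "color" (400x640x3 uint8, red, green, blue), "fov_y" (degrees; the focal length in pixels is half the picture's height over the tangent of half this angle, whatever the lens; pixels are square), "cx", "cy" (the principal point, pixels), "dist_coeffs" ([k1, k2, p1, p2, k3] as OpenCV has them; the pictures are not rectified), "rvec" (rotation vector, rad) and "tvec" (3), from world to camera coordinates, as OpenCV has them. Camera axes: x right, y down, z forward; pixel columns grow to the right and rows downward; lengths in mm; the calibration is good to about 2 mm. A picture is of the moment at which its call begins. There is no depth.
- env.sign_off(): hands the job in, once; it reports no verdict.
The state is a dict: "time": time; "q": joint angles; "qd": joint speeds; "effort": joint torques, N m; "eef_pos": TCP position; "orientation": TCP orientation; "contact_force": force on the tool from outside, world axes, zero at the start; "torque": the same for the moment, N m; "grip_width": finger opening in mm.
Only numpy, scipy, OpenCV 4.12 (cv2) and the standard library are available. Lean on these libraries where they do the work, as an engineer would, in place of code of your own. Each camera call takes 0.05 s, during which the arm holds its last target.

## Task

In the test fixture, push the aluminium circuit module along its channel until it is fully home against the sprung brass tip of the contact head's blue nose, and press it there for a moment with about 8 N (never more than 25 N on the module, the fixture, its lever or the switch). Then flip the red clamp lever over its dead centre with a fingertip so that it snaps in behind the module and holds it against the nose, and finally flip the rocker on the grey switch box to on, by its green-marked end. Leave the other things on the bench where they are.

Things in the scene. Friction and masses are not known exactly. Their poses are not given: they have to be found in the camera images.
- fixture: Fixed test fixture: steel base plate 280 x 135 x 12 mm (top = channel floor, 12 mm high) with two aluminium guide rails along x, inner faces at y = +-36.5 mm, tops at 26 mm, from x = -135 to +100 mm. Origin on the table under the middle of the channel. +x: the way the module is pushed home; +y: the clamp's side; z up.
- head: Contact head at the far end of the channel: grey block 40 x 100 x 44 mm (top at 56 mm) carried by the fixture, axes as the fixture. Origin: middle of the lower edge of the face that looks to the module (fixture x = +100 mm, 12 mm high).
- nose_root (a point): Point on that face, 28 mm high, where a blue nose (56 mm wide) comes out towards the module; its sprung brass tip lies 6 to 26 mm in front of the face: set differently every time, not reported. The tip yields 3 mm at 3.5 N per mm, then is hard; the nose stays put. Home: the module's front presses the tip in, felt as a force rising well above the sliding friction.
- module: Loose circuit module: aluminium block 100 (x) x 70 (y) x 36 (z) mm, green board with parts on top, 0.3 to 0.5 kg, in the channel with 1.5 mm play each side, axes as the fixture. Origin: centre of its underside, 12 mm above the table. Starts 15 to 65 mm short of home. Sliding friction 2 to 5 N; stays where it is left.
- module_rear (a point): Centre of the module's flat rear face (the face to push, looking to the fixture's -x), 18 mm above the module's underside, 30 mm above the table.
- clamp (a joint): Angle (rad) of the red over-centre clamp lever about its upright pivot. 0: open, on its stop; grows counter-clockwise seen from above, to 1.92 at most. A damped spring drives it back to 0 below the dead centre at 0.75, and on to closed above it. Closed on a module that is home it stops at 1.3 to 1.85 and presses with some 5 to 10 N; else it is blocked or presses nothing.
- clamp_pivot (a point): The clamp's pivot, at fixture x = -22, y = +65 mm, 36 mm high. From it a 45 mm arm with a 16 mm thick round rubber bumper (29 to 43 mm high) points along fixture -x, outside the rail, at joint 0, and along -y, across the channel behind the module, at 1.57, where it pushes the module to +x.
- clamp_post (a point): Top centre of the upright red post, 14 mm thick, on the clamp's handle arm. Post top 75 mm high, arm top 41 mm. It runs on a 70 mm circle round the pivot: at joint 0 at fixture x = +13, y = +125.6 mm, then towards -x; at the dead centre at about x = -38, y = +133 mm. 4 to 7 N on the post, in its direction of motion, starts it.
- switchbox: Fixed grey switch box 110 x 80 x 50 mm. Origin: centre of its underside, on the table. The rocker lies in the middle of its top, tilting about the box's y axis, with its green-marked on-end towards the box's +x.
- rocker (a joint): Tilt (rad) of the black over-centre rocker (44 mm along box x, 32 mm wide, pivot 52 mm above the table, its flat face 6 mm above the pivot). 0: off, on-end raised; 0.44: on, on-end down. Dead centre at 0.22, beyond which it snaps over by itself. About 5 N on the raised end starts it.
- rocker_on_end (a point): Middle of the top edge of the rocker's green-marked on-end, 20 mm from the pivot along box +x: 62.7 mm above the table when off, about 53 mm when on; press it down.
- partsbin: Loose black open bin 120 x 90 x 55 mm, bystander. Origin: centre of its underside.
- spare_module: A second, loose module like the first, 100 x 70 x 36 mm, on the table beside the fixture: not to be used. Origin: centre of its underside.
- screwdriver: Loose screwdriver lying on the table, bystander.
- screw_cup: Loose yellow cup, 60 mm wide, 45 mm high, bystander. Origin: centre of its underside.
- tape_roll: Loose orange roll, 90 mm wide, 25 mm high, bystander. Origin: centre of its underside.
- heat_sink: Loose finned aluminium heat sink, 60 x 50 x 26 mm, bystander. Origin: centre of its underside.
Mind the look-alikes: they are no part of the job. What is shaped like the switchbox but pink is not meant. What is shaped like the module but brown is not meant.

How it is judged (in metres and radians):
On the way, in this order (a step that is already met when the one before it is completed fails the run):
1. the module is pushed home and pressed on the nose with more than 2.5 N, the clamp still open (contact force between module and head above 2.5 N and value of joint clamp below 0.4 rad), for 0.15 s.
2. the clamp is over and holds the module against the nose by itself (value of joint clamp between 1.2 and 1.88 rad and contact force between module and head above 2 N), for 0.2 s.
3. the rocker is on (value of joint rocker above 0.38 rad), for 0.1 s.
At the end, for the whole second after the job is handed in: The module lies flat in the channel, at rest, pressed against the nose with more than 2 N by the closed clamp (clamp angle 1.2 to 1.88), and the rocker is on (over 0.38) (all of step 2 and x of module in the frame of head above -0.08 m and z of module in the frame of fixture below 0.015 m and angle between the x axis of module and the x axis of fixture, either way round below 0.06 rad and value of joint rocker above 0.38 rad and linear speed of module below 0.01 m/s); the robot touches nothing.
It fails at once if more than 25 N between fingers and module (contact force between the fingers and module above 25 N).
It fails at once if more than 25 N between module and contact head (contact force between module and head above 25 N).
It fails at once if more than 25 N on the fixture or its clamp lever (contact force between the fingers and fixture above 25 N).
It fails at once if more than 25 N on the switch box or its rocker (contact force between the fingers and switchbox above 25 N).
It fails at once if a bystander is moved by more than 20 mm (distance of any of partsbin, spare_module, screwdriver, screw_cup, tape_roll, heat_sink from where it was at the start of the episode above 0.02 m).
It also fails if it takes over 51 s, if anything falls off the work surface, if the arm or the gripper's body presses on something with over 40 N, if the wrist force passes 120 N, or if a joint passes its speed limit or range.

## Working session

There is one attempt and no reset: what is moved stays moved. The work goes in short steps, Python scripts to look and compute and a tool call to move; the robot and the scene stay as the last step left them, time stands still between calls to the robot, and variables do not carry over. Pictures are saved under pics/ and viewed, and the job is handed in when it is done.

Besides the shell and the picture viewer there is one more tool, called after "Call:" as name([rows], argument=value, ...), one row to a line, values as JSON. play_rows: Moves the arm, as the interface text tells. Its arguments: {"type":"object","properties":{"increments":{"type":"array","items":{"type":"object","properties":{"tx":{"type":"number"},"ty":{"type":"number"},"tz":{"type":"number"},"spin":{"type":"number"},"claw":{"type":"number"}}}}},"required":["increments"]}

```bash
mkdir -p pics; python3 - <<'E'
from workcell import readout, snapshot, env
import cv2, pickle
print(readout.observe())
d={}
for n in("scene","top"):
    s=snapshot(n); d[n]=s
    cv2.imwrite(f"pics/{n}0.png",s["color"][:,:,::-1])
    print(n,{k:v for k,v in s.items() if k!="color"})
pickle.dump(d,open("s0.pkl","wb"))
E
```

```text
{'time': 0.0, 'q': array([ 1.06460239e+00,  3.13454957e-01,  1.49847025e+00,  4.28095907e-06,
        1.33096440e+00, -2.23406807e-01]), 'qd': array([-0.00209317, -0.00040851, -0.00099861,  0.00035759, -0.0001377 ,
        0.00019747]), 'effort': array([ 4.78096063e-04, -4.12270904e+01, -2.59739721e+01, -2.66078714e-04,
        4.22157827e-03,  1.91243501e-06]), 'eef_pos': array([146.37706053, 503.91023567, 230.72004654]), 'orientation': array([ 1.40923384e-01,  9.90020292e-01, -6.05062921e-04, -2.33294797e-04]), 'contact_force': array([-0.14062427,  0.8335218 , -0.27359867]), 'torque': array([ 0.00746712, -0.02271421, -0.00449872]), 'grip_width': 85.4204028823656}
scene {'fov_y': 57.833383386718616, 'cx': 320.90421742650864, 'cy': 200.53650706273274, 'dist_coeffs': array([-0.02575037,  0.        ,  0.        ,  0.        ,  0.        ]), 'rvec': array([ 1.95319519,  1.87923313, -0.52011396]), 'tvec': array([-7.61165634e-01, -4.04678054e+02,  1.56126440e+03])}
top {'fov_y': 55.47129774291965, 'cx': 321.5711887393975, 'cy': 204.84231034653172, 'dist_coeffs': array([-0.07958336,  0.        ,  0.        ,  0.        ,  0.        ]), 'rvec': array([ 2.13998569, -2.19901841,  0.13154689]), 'tvec': array([ -16.40422935,  527.33096096, 1192.44541776])}
```

View pics/scene0.png

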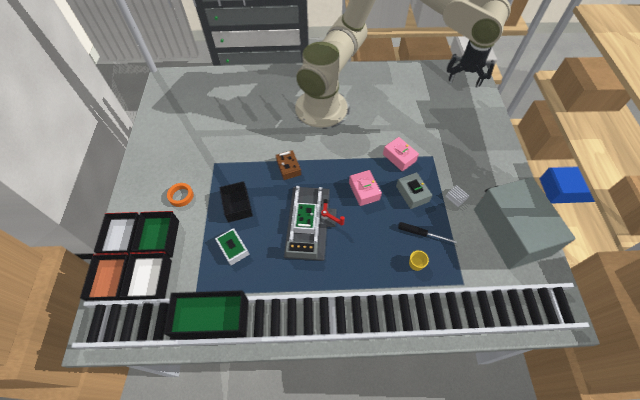

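View pics/top0.png

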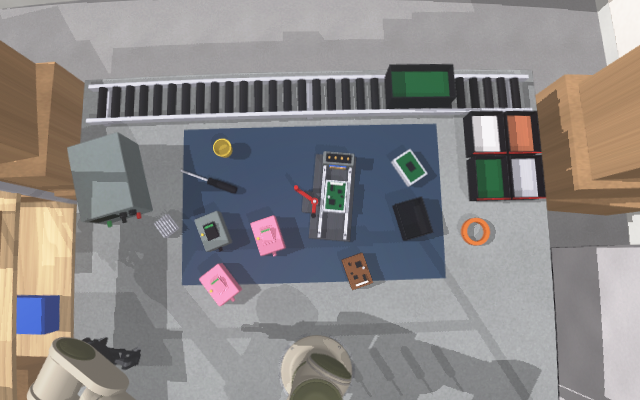

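The overview shows the fixture at about (335,195) in the top view, the grey switch box at (212,231), and the pink decoys at (268,235) and (220,283). Next I'll enlarge the crops.

```bash
cat > h.py <<'E'
import cv2, pickle, numpy as np
from workcell import readout, snapshot, env
def cam(s):
    h=s["color"].shape[0]; f=h/2/np.tan(np.radians(s["fov_y"])/2)
    K=np.array([[f,0,s["cx"]],[0,f,s["cy"]],[0,0,1]]); return K,np.array(s["dist_coeffs"]),np.array(s["rvec"]),np.array(s["tvec"])
def px2w(s,uv,z):
    K,D,r,t=cam(s); uv=np.array(uv,float).reshape(-1,1,2)
    n=cv2.undistortPoints(uv,K,D)[:,0]; R=cv2.Rodrigues(r)[0]
    c=-R.T@t; d=np.c_[n,np.ones(len(n))]@R
    z=np.broadcast_to(z,len(n)); return c+d*((z-c[2])/d[:,2])[:,None]
def w2px(s,P):
    K,D,r,t=cam(s); return cv2.projectPoints(np.array(P,float).reshape(-1,1,3),r,t,K,D)[0][:,0]
def crop(s,name,x0,y0,x1,y1,k,pts=None):
    im=cv2.resize(s["color"][y0:y1,x0:x1,::-1],None,fx=k,fy=k,interpolation=cv2.INTER_CUBIC)
    if pts is not None:
        for u,v in pts: cv2.circle(im,(int((u-x0+.5)*k),int((v-y0+.5)*k)),2,(255,0,255),-1)
    else:
        for u in range(x0-x0%10+10,x1,10): cv2.putText(im,str(u),(int((u-x0+.5)*k)-10,10),0,.35,(0,255,255)); cv2.line(im,(int((u-x0+.5)*k),12),(int((u-x0+.5)*k),18),(0,255,255))
        for v in range(y0-y0%10+10,y1,10): cv2.putText(im,str(v),(0,int((v-y0+.5)*k)+4),0,.35,(0,255,255)); cv2.line(im,(24,int((v-y0+.5)*k)),(30,int((v-y0+.5)*k)),(0,255,255))
    cv2.imwrite(f"pics/{name}.png",im)
E
python3 - <<'E'
from h import *
d=pickle.load(open("s0.pkl","rb"))
crop(d["top"],"t_fix",280,145,370,245,6)
crop(d["top"],"t_sw",180,195,300,265,6)
crop(d["scene"],"s_fix",270,175,360,265,6)
crop(d["scene"],"s_sw",340,130,470,220,6)
E
```

```text
(no output)
```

View pics/t_fix.png

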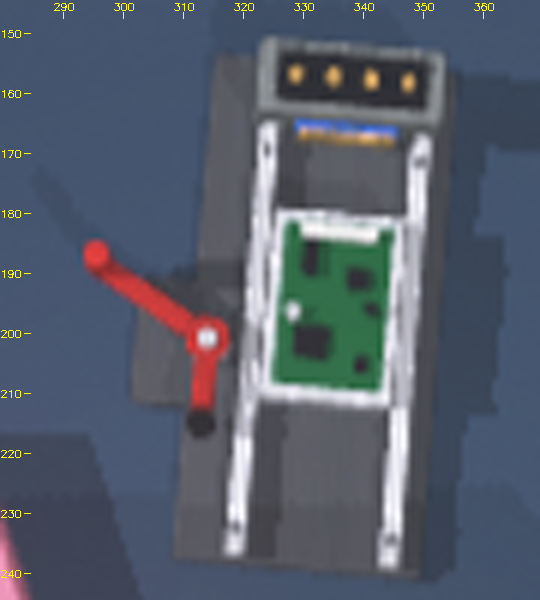

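View pics/t_sw.png

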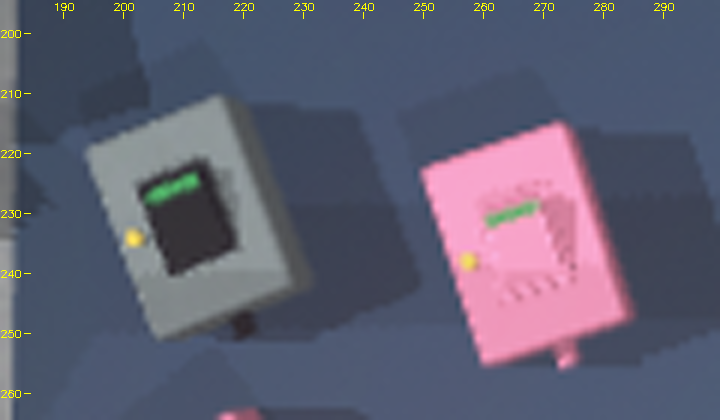

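View pics/s_fix.png

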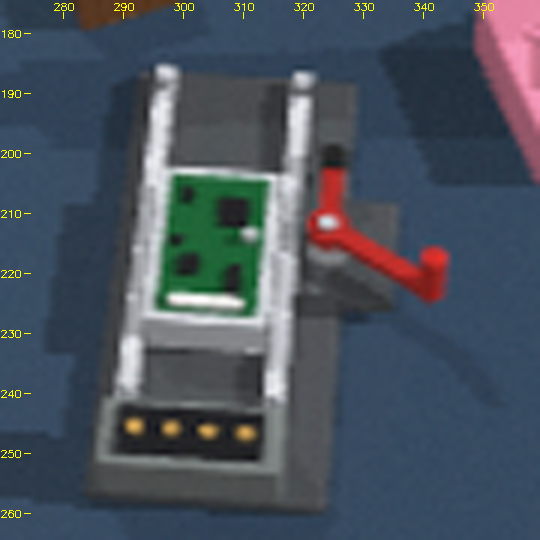

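View pics/s_sw.png

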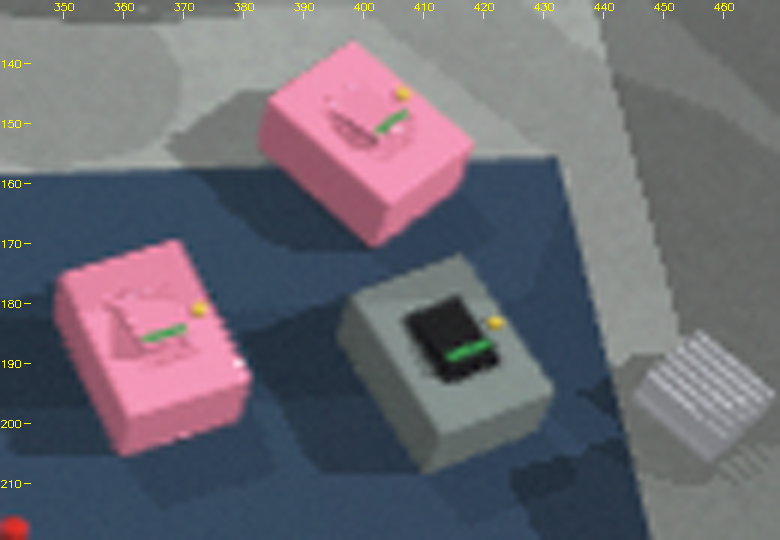

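```bash
cat > fit.py <<'E'
from h import *
from scipy.optimize import least_squares
d=pickle.load(open("s0.pkl","rb"))
def fit(pts,x0):
    def res(p):
        c,s=np.cos(p[2]),np.sin(p[2]); o=[]
        for cam_,P,uv in pts:
            W=[p[0]+c*P[0]-s*P[1],p[1]+s*P[0]+c*P[1],P[2]]
            o+=list(w2px(d[cam_],W)[0]-uv)
        return np.array(o)
    r=least_squares(res,x0,loss="soft_l1"); return r.x,res(r.x).reshape(-1,2)
if __name__=="__main__":
    T,S="top","scene"
    fx=[(T,(140,50,56),(323.2,150.8)),(T,(140,-50,56),(353.3,153.7)),(T,(100,-50,56),(351.2,164.8)),(T,(100,50,56),(322.5,162.5)),
    (T,(-135,0,26),(331.2,238.4)),(T,(13,125.6,75),(295.5,186.7)),
    (S,(100,-50,56),(286.7,241.2)),(S,(100,50,56),(317.8,242.5)),(S,(140,50,56),(315.8,253.2)),(S,(140,-50,56),(285.7,250.3)),
    (S,(13,125.6,75),(342,217)),(S,(-135,0,26),(308.6,187))]
    sw=[(T,(55,40,50),(193.7,219.2)),(T,(55,-40,50),(216.5,210.3)),(T,(-55,-40,50),(228.3,242.8)),(T,(-55,40,50),(206.2,251.2)),
    (S,(-55,-40,50),(397.8,179)),(S,(-55,40,50),(416.5,172)),(S,(55,40,50),(431.7,194.2)),(S,(55,-40,50),(412.3,201.7))]
    md=[(T,(50,35,48),(325.7,179.5)),(T,(50,-35,48),(347,180.7)),(T,(-50,35,48),(323.2,210.5)),(T,(-50,-35,48),(344.2,212.3))]
    for n,p in (("fix",fx),("sw",sw),("mod",md)):
        for q in ([x for x in p if x[0]==T],[x for x in p if x[0]==S],p):
            if len(q)==0: continue
            x,r=fit(q,[550,0,0]); print(n,x.round(3)); 
        print(r.round(1).tolist())
E
python3 fit.py
```

```text
fix [ 5.53483e+02 -7.32890e+01 -1.09000e-01]
fix [ 5.55944e+02 -7.43670e+01 -1.06000e-01]
fix [ 5.5432e+02 -7.3795e+01 -1.0900e-01]
[[-0.4, -0.5], [0.7, -0.8], [1.9, 0.3], [-0.7, 0.0], [0.2, -0.5], [-0.1, -0.1], [0.2, -1.4], [-0.3, -0.7], [0.7, 0.1], [-0.3, 0.9], [0.1, -0.1], [0.2, -1.5]]
sw [451.455 319.403  -5.93 ]
sw [454.792 318.345   6.638]
sw [452.408 319.068  50.619]
[[-0.2, -0.2], [0.5, -0.6], [0.8, -0.7], [-0.8, 0.3], [-0.5, -1.4], [0.0, -1.3], [0.6, 0.1], [0.2, 0.1]]
mod [ 5.52706e+02 -7.40660e+01 -1.09000e-01]
mod [ 5.52706e+02 -7.40660e+01 -1.09000e-01]
[[-0.4, -0.2], [0.2, 0.4], [-0.4, -0.1], [0.7, -0.1]]
```

Call:
play_rows([
  {"spin": -0.028,"claw": 0},
  {"spin": -0.0275,"claw": 0},
  {"claw": 0},
])

```text
invalid input
```

```bash
cat >> h.py <<'E'
from scipy.spatial.transform import Rotation as Ro
FX=np.array([553.8,-73.5]); FY=-0.109
SW=np.array([452.2,319.1]); SY=50.619-16*np.pi
def f2w(x,y): c,s=np.cos(FY),np.sin(FY); return FX+[c*x-s*y,s*x+c*y]
def w2f(p): c,s=np.cos(FY),np.sin(FY); d=np.array(p)[:2]-FX; return np.array([c*d[0]+s*d[1],-s*d[0]+c*d[1]])
def s2w(x,y): c,s=np.cos(SY),np.sin(SY); return SW+[c*x-s*y,s*x+c*y]
def st():
    o=readout.observe(); R=Ro.from_quat(o["orientation"]).as_matrix()
    print("t",round(o["time"],2),"pos",o["eef_pos"].round(1),"fix",w2f(o["eef_pos"]).round(1),"tilt",R[:,2].round(3),"ty ang-fixY",round(np.arctan2(R[1,1],R[0,1])-FY-np.pi/2,3),"F",o["contact_force"].round(2),"w",round(float(o["grip_width"]),1)); return o,R
def rel(xy,z):
    o,R=st(); d=R.T@(np.array([xy[0],xy[1],z])-o["eef_pos"]); print("target",np.round(xy,1),z,"tool shift mm",d.round(1),"share",(d/200).round(3)); return d
E
python3 - <<'E'
from h import *
rel(f2w(-90,0),150)
E
```

```text
t 0.1 pos [146.4 504.  230.8] fix [-467.8  529.7] tilt [-0.001 -0.001 -1.   ] ty ang-fixY -0.174 F [-0.18  0.37  0.53] w 85.3
target [464.3 -63.7] 150 tool shift mm [-463.7 -456.3   81.2] share [-2.319 -2.281  0.406]
```

Call:
play_rows([
  {"tx": 0,"ty": 0,"tz": 0,"spin": -0.028,"claw": 0},
  {"tx": 0,"ty": 0,"tz": 0,"spin": -0.0275,"claw": 0},
  {"tx": 0,"ty": 0,"tz": 0,"spin": 0,"claw": 0},
])

```text
time: 0.4
eef_pos: [146.4, 504.0, 231.0]
orientation: [0.054, 0.999, -0.0, -0.0]
contact_force: [-0.1, 0.0, 0.6]
grip_width: 44.1
```

```bash
python3 - <<'E'
from h import *
rel(f2w(-90,0),150)
E
```

```text
t 0.4 pos [146.4 504.  231. ] fix [-467.8  529.8] tilt [-0.    -0.001 -1.   ] ty ang-fixY 0.001 F [-0.09  0.05  0.58] w 44.1
target [464.3 -63.7] 150 tool shift mm [-377.1 -530.2   81.2] share [-1.885 -2.651  0.406]
```

Call:
play_rows([
  {"tx": -0.105,"ty": -0.147,"tz": 0.01,"spin": 0,"claw": 0},
  {"tx": -0.105,"ty": -0.147,"tz": 0.01,"spin": 0,"claw": 0},
  {"tx": -0.105,"ty": -0.147,"tz": 0.01,"spin": 0,"claw": 0},
  {"tx": -0.105,"ty": -0.147,"tz": 0.01,"spin": 0,"claw": 0},
  {"tx": -0.105,"ty": -0.147,"tz": 0.01,"spin": 0,"claw": 0},
  {"tx": -0.105,"ty": -0.147,"tz": 0.01,"spin": 0,"claw": 0},
  {"tx": -0.105,"ty": -0.147,"tz": 0.01,"spin": 0,"claw": 0},
  {"tx": -0.105,"ty": -0.147,"tz": 0.01,"spin": 0,"claw": 0},
  {"tx": -0.105,"ty": -0.147,"tz": 0.01,"spin": 0,"claw": 0},
  {"tx": -0.105,"ty": -0.147,"tz": 0.01,"spin": 0,"claw": 0},
  {"tx": -0.105,"ty": -0.147,"tz": 0.01,"spin": 0,"claw": 0},
  {"tx": -0.105,"ty": -0.147,"tz": 0.01,"spin": 0,"claw": 0},
  {"tx": -0.105,"ty": -0.147,"tz": 0.01,"spin": 0,"claw": 0},
  {"tx": -0.105,"ty": -0.147,"tz": 0.01,"spin": 0,"claw": 0},
  {"tx": -0.105,"ty": -0.147,"tz": 0.01,"spin": 0,"claw": 0},
  {"tx": -0.105,"ty": -0.147,"tz": 0.01,"spin": 0,"claw": 0},
  {"tx": -0.105,"ty": -0.147,"tz": 0.01,"spin": 0,"claw": 0},
  {"tx": -0.105,"ty": -0.147,"tz": 0.01,"spin": 0,"claw": 0},
  {"tx": 0,"ty": 0,"tz": 0,"spin": 0,"claw": 0},
  {"tx": 0,"ty": 0,"tz": 0,"spin": 0,"claw": 0},
])

```text
time: 2.4
eef_pos: [464.8, -63.0, 194.9]
orientation: [0.056, 0.998, 0.0, -0.001]
contact_force: [-0.2, 0.1, 0.4]
grip_width: -0.4
```

```bash
python3 - <<'E'
from h import *
rel(f2w(-90,0),80)
E
```

```text
t 2.4 pos [464.8 -63.  194.9] fix [-89.6   0.7] tilt [-0.001  0.001 -1.   ] ty ang-fixY -0.002 F [-0.19  0.11  0.38] w -0.4
target [464.3 -63.7] 80 tool shift mm [  0.2  -0.8 114.9] share [ 0.001 -0.004  0.574]
```

Call:
play_rows([
  {"tx": 0,"ty": -0.004,"tz": 0.19,"spin": 0,"claw": 0},
  {"tx": 0,"ty": 0,"tz": 0.19,"spin": 0,"claw": 0},
  {"tx": 0,"ty": 0,"tz": 0.17,"spin": 0,"claw": 0},
  {"tx": 0,"ty": 0,"tz": 0.0,"spin": 0,"claw": 0},
  {"tx": 0,"ty": 0,"tz": 0.0,"spin": 0,"claw": 0},
])

```text
time: 2.9
eef_pos: [465.1, -63.1, 86.3]
orientation: [0.054, 0.999, -0.0, 0.0]
contact_force: [0.3, -0.4, 0.6]
grip_width: 0.0
```

```bash
python3 - <<'E'
from h import *
st()
s=snapshot("scene"); crop(s,"s1",270,165,360,265,6)
s2=snapshot("top"); crop(s2,"t1",280,145,370,245,6)
pickle.dump({"scene":s,"top":s2},open("s1.pkl","wb"))
E
```

```text
t 2.9 pos [465.1 -63.1  86.3] fix [-89.3   0.7] tilt [ 0. -0. -1.] ty ang-fixY 0.001 F [ 0.33 -0.43  0.56] w 0.0
```

View pics/s1.png

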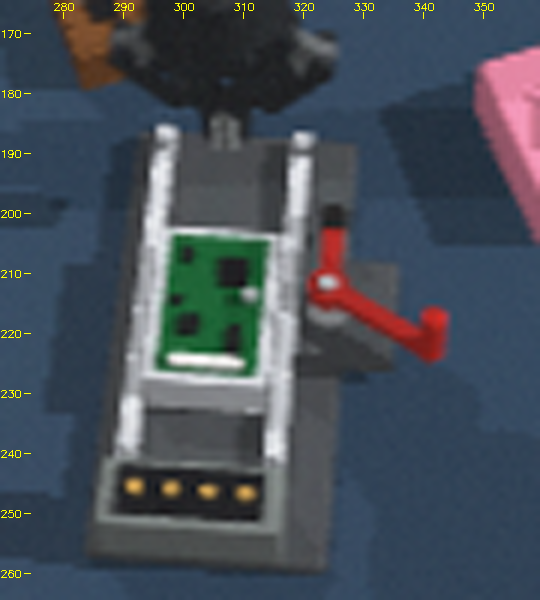

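View pics/t1.png

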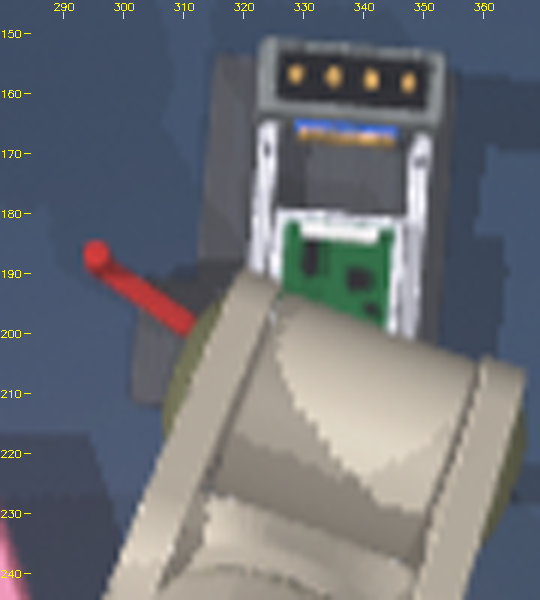

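```bash
python3 - <<'E'
from h import *
d=pickle.load(open("s0.pkl","rb"))
for z in (28,36): print(w2f(px2w(d["top"],[(338,168)],z)[0]))
print(w2f(px2w(d["top"],[(334,212)],48)[0]),w2f(px2w(d["top"],[(336.3,180)],48)[0]))
E
```

```text
[93.16424875 -3.93898608]
[91.45343662 -3.65072704]
[-53.12358473  -1.39389087] [49.58778285 -0.77035764]
```

Call:
play_rows([
  {"tx": 0,"ty": -0.004,"tz": 0.1,"spin": 0,"claw": 0},
  {"tx": 0,"ty": 0,"tz": 0.1,"spin": 0,"claw": 0},
  {"tx": 0,"ty": 0,"tz": 0.09,"spin": 0,"claw": 0},
  {"tx": 0,"ty": 0,"tz": 0.0,"spin": 0,"claw": 0},
  {"tx": 0,"ty": 0,"tz": 0.0,"spin": 0,"claw": 0},
])

```text
time: 3.5
eef_pos: [465.6, -64.7, 28.7]
orientation: [0.054, 0.999, -0.0, 0.001]
contact_force: [-0.2, -0.2, 0.9]
grip_width: 0.1
```

Call:
play_rows([
  {"tx": -0.025,"ty": 0,"tz": 0,"spin": 0,"claw": 0},
  {"tx": -0.025,"ty": 0,"tz": 0,"spin": 0,"claw": 0},
  {"tx": -0.025,"ty": 0,"tz": 0,"spin": 0,"claw": 0},
  {"tx": -0.015,"ty": 0,"tz": 0,"spin": 0,"claw": 0},
  {"tx": -0.01,"ty": 0,"tz": 0,"spin": 0,"claw": 0},
  {"tx": -0.01,"ty": 0,"tz": 0,"spin": 0,"claw": 0},
  {"tx": -0.01,"ty": 0,"tz": 0,"spin": 0,"claw": 0},
  {"tx": -0.01,"ty": 0,"tz": 0,"spin": 0,"claw": 0},
])

```text
time: 4.3
eef_pos: [490.8, -67.3, 27.3]
orientation: [0.054, 0.999, 0.0, -0.0]
contact_force: [-0.2, -0.7, -0.2]
grip_width: -0.2
```

```bash
python3 - <<'E'
from h import *
st()
E
```

```text
t 4.3 pos [490.8 -67.3  27.3] fix [-63.3  -0.7] tilt [-0.  0. -1.] ty ang-fixY 0.001 F [-0.22 -0.67 -0.17] w -0.2
```

Call:
play_rows([
  {"tx": -0.01,"ty": 0,"tz": 0,"spin": 0,"claw": 0},
  {"tx": -0.01,"ty": 0,"tz": 0,"spin": 0,"claw": 0},
  {"tx": -0.01,"ty": 0,"tz": 0,"spin": 0,"claw": 0},
  {"tx": -0.01,"ty": 0,"tz": 0,"spin": 0,"claw": 0},
])

```text
time: 4.7
eef_pos: [498.6, -68.1, 27.2]
orientation: [0.054, 0.999, 0.0, -0.0]
contact_force: [-3.4, 1.1, 1.0]
grip_width: 0.0
```

Call:
play_rows([
  {"tx": -0.01,"ty": 0,"tz": 0,"spin": 0,"claw": 0},
  {"tx": -0.01,"ty": 0,"tz": 0,"spin": 0,"claw": 0},
  {"tx": -0.01,"ty": 0,"tz": 0,"spin": 0,"claw": 0},
  {"tx": -0.01,"ty": 0,"tz": 0,"spin": 0,"claw": 0},
])

```text
time: 5.1
eef_pos: [506.7, -69.0, 27.2]
orientation: [0.054, 0.999, 0.0, -0.0]
contact_force: [-1.8, 0.2, -0.4]
grip_width: 0.2
```

Call:
play_rows([
  {"tx": -0.01,"ty": 0,"tz": 0,"spin": 0,"claw": 0},
  {"tx": -0.01,"ty": 0,"tz": 0,"spin": 0,"claw": 0},
  {"tx": -0.01,"ty": 0,"tz": 0,"spin": 0,"claw": 0},
])

```text
time: 5.4
eef_pos: [512.7, -69.7, 27.2]
orientation: [0.054, 0.999, 0.0, -0.0]
contact_force: [-1.2, 0.6, -0.7]
grip_width: -0.0
```

```bash
python3 - <<'E'
from h import *
st()
E
```

```text
t 5.4 pos [512.7 -69.7  27.2] fix [-41.3  -0.7] tilt [-0.  0. -1.] ty ang-fixY 0.001 F [-1.21  0.58 -0.74] w -0.0
```

Call:
play_rows([
  {"tx": -0.01,"ty": 0,"tz": 0,"spin": 0,"claw": 0},
  {"tx": -0.01,"ty": 0,"tz": 0,"spin": 0,"claw": 0},
  {"tx": -0.01,"ty": 0,"tz": 0,"spin": 0,"claw": 0},
  {"tx": -0.01,"ty": 0,"tz": 0,"spin": 0,"claw": 0},
  {"tx": -0.01,"ty": 0,"tz": 0,"spin": 0,"claw": 0},
])

```text
time: 5.9
eef_pos: [522.7, -70.8, 27.3]
orientation: [0.054, 0.999, 0.0, -0.0]
contact_force: [-1.4, 0.3, -1.8]
grip_width: -0.3
```

Call:
play_rows([
  {"tx": -0.005,"ty": 0,"tz": 0,"spin": 0,"claw": 0},
  {"tx": -0.005,"ty": 0,"tz": 0,"spin": 0,"claw": 0},
])

```text
time: 6.1
eef_pos: [524.5, -70.9, 27.3]
orientation: [0.054, 0.999, 0.0, -0.0]
contact_force: [-1.8, -0.2, -0.2]
grip_width: 0.1
```

Call:
play_rows([
  {"tx": -0.005,"ty": 0,"tz": 0,"spin": 0,"claw": 0},
  {"tx": -0.005,"ty": 0,"tz": 0,"spin": 0,"claw": 0},
])

```text
time: 6.3
eef_pos: [526.5, -71.2, 27.3]
orientation: [0.054, 0.999, 0.0, -0.0]
contact_force: [-2.1, -0.2, 0.1]
grip_width: -0.1
```

```bash
python3 - <<'E'
from h import *
st()
E
```

```text
t 6.3 pos [526.5 -71.2  27.3] fix [-27.4  -0.7] tilt [-0.  0. -1.] ty ang-fixY 0.001 F [-2.06 -0.19  0.11] w -0.1
```

Call:
play_rows([
  {"tx": -0.004,"ty": 0,"tz": 0,"spin": 0,"claw": 0},
  {"tx": -0.004,"ty": 0,"tz": 0,"spin": 0,"claw": 0},
])

```text
time: 6.5
eef_pos: [528.1, -71.3, 27.3]
orientation: [0.054, 0.999, 0.0, -0.0]
contact_force: [-2.5, 0.4, -0.9]
grip_width: -0.0
```

Call:
play_rows([
  {"tx": -0.004,"ty": 0,"tz": 0,"spin": 0,"claw": 0},
  {"tx": -0.004,"ty": 0,"tz": 0,"spin": 0,"claw": 0},
])

```text
time: 6.7
eef_pos: [529.7, -71.5, 27.3]
orientation: [0.054, 0.999, -0.0, -0.0]
contact_force: [-1.8, 0.7, -0.7]
grip_width: -0.3
```

Call:
play_rows([
  {"tx": -0.004,"ty": 0,"tz": 0,"spin": 0,"claw": 0},
])

```text
time: 6.8
eef_pos: [530.5, -71.6, 27.3]
orientation: [0.054, 0.999, -0.0, 0.0]
contact_force: [-1.3, 0.6, 0.3]
grip_width: 0.3
```

Call:
play_rows([
  {"tx": -0.004,"ty": 0,"tz": 0,"spin": 0,"claw": 0},
  {"tx": -0.004,"ty": 0,"tz": 0,"spin": 0,"claw": 0},
])

```text
time: 7.0
eef_pos: [532.1, -71.8, 27.3]
orientation: [0.054, 0.999, -0.0, -0.0]
contact_force: [-2.1, -0.0, 1.0]
grip_width: 0.2
```

Call:
play_rows([
  {"tx": -0.004,"ty": 0,"tz": 0,"spin": 0,"claw": 0},
])

```text
time: 7.1
eef_pos: [532.9, -71.9, 27.3]
orientation: [0.054, 0.999, -0.0, -0.0]
contact_force: [-2.3, 0.5, -0.3]
grip_width: 0.1
```

```bash
python3 - <<'E'
from h import *
st()
s=snapshot("scene"); crop(s,"s2",270,165,360,265,6)
s2=snapshot("top"); crop(s2,"t2",300,145,370,205,8)
E
```

```text
t 7.1 pos [532.9 -71.9  27.3] fix [-21.   -0.7] tilt [-0. -0. -1.] ty ang-fixY 0.001 F [-2.26  0.5  -0.3 ] w 0.1
```

View pics/t2.png

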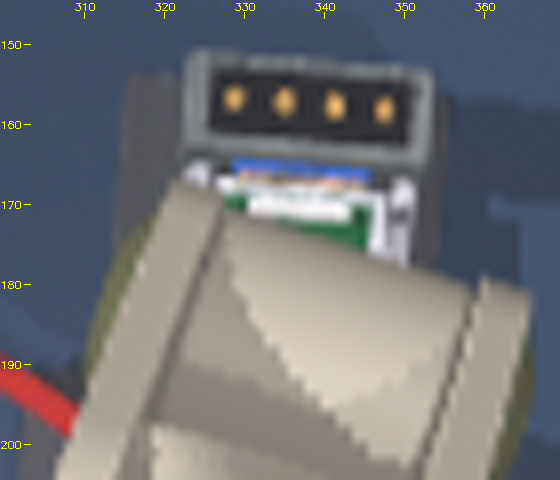

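The module front, at row ~167, is just reaching the brass tip at row ~166. From here I'll creep.

Call:
play_rows([
  {"tx": -0.003,"ty": 0,"tz": 0,"spin": 0,"claw": 0},
])

```text
time: 7.3
eef_pos: [533.4, -71.9, 27.3]
orientation: [0.054, 0.999, -0.0, -0.0]
contact_force: [-2.5, -0.3, 0.6]
grip_width: -0.1
```

Call:
play_rows([
  {"tx": -0.003,"ty": 0,"tz": 0,"spin": 0,"claw": 0},
])

```text
time: 7.4
eef_pos: [534.0, -72.0, 27.3]
orientation: [0.054, 0.999, -0.0, -0.0]
contact_force: [-2.1, -0.1, 0.8]
grip_width: 0.3
```

Call:
play_rows([
  {"tx": -0.003,"ty": 0,"tz": 0,"spin": 0,"claw": 0},
])

```text
time: 7.5
eef_pos: [534.7, -72.1, 27.3]
orientation: [0.054, 0.999, -0.0, -0.0]
contact_force: [-2.7, 0.6, 0.0]
grip_width: 0.1
```

Call:
play_rows([
  {"tx": -0.003,"ty": 0,"tz": 0,"spin": 0,"claw": 0},
])

```text
time: 7.6
eef_pos: [535.2, -72.1, 27.3]
orientation: [0.054, 0.999, 0.0, -0.0]
contact_force: [-1.3, 1.0, 0.6]
grip_width: 0.0
```

Call:
play_rows([
  {"tx": -0.003,"ty": 0,"tz": 0,"spin": 0,"claw": 0},
])

```text
time: 7.7
eef_pos: [535.8, -72.2, 27.3]
orientation: [0.054, 0.999, -0.0, -0.0]
contact_force: [-3.5, -0.2, 0.9]
grip_width: -0.1
```

Call:
play_rows([
  {"tx": -0.003,"ty": 0,"tz": 0,"spin": 0,"claw": 0},
])

```text
time: 7.8
eef_pos: [536.2, -72.2, 27.3]
orientation: [0.054, 0.999, 0.0, -0.0]
contact_force: [-4.9, 0.5, 4.0]
grip_width: -0.1
```

Call:
play_rows([
  {"tx": -0.003,"ty": 0,"tz": 0,"spin": 0,"claw": 0},
])

```text
time: 7.9
eef_pos: [536.5, -72.2, 27.3]
orientation: [0.054, 0.999, 0.0, -0.001]
contact_force: [-7.3, 0.0, 5.1]
grip_width: -0.0
```

Call:
play_rows([
  {"tx": -0.003,"ty": 0,"tz": 0,"spin": 0,"claw": 0},
])

```text
time: 8.0
eef_pos: [536.8, -72.2, 27.3]
orientation: [0.054, 0.999, 0.0, -0.001]
contact_force: [-9.3, 1.2, 5.8]
grip_width: 0.3
```

Call:
play_rows([
  {"tx": -0.0015,"ty": 0,"tz": 0,"spin": 0,"claw": 0},
  {"tx": 0,"ty": 0,"tz": 0,"spin": 0,"claw": 0},
  {"tx": 0,"ty": 0,"tz": 0,"spin": 0,"claw": 0},
  {"tx": 0,"ty": 0,"tz": 0,"spin": 0,"claw": 0},
])

```text
time: 8.4
eef_pos: [536.9, -72.2, 27.3]
orientation: [0.054, 0.999, 0.0, -0.001]
contact_force: [-8.6, 1.1, 5.7]
grip_width: 0.2
```

```bash
python3 - <<'E'
from h import *
st()
s=snapshot("scene"); crop(s,"s3",270,165,360,265,6)
E
```

```text
t 8.4 pos [536.9 -72.2  27.3] fix [-16.9  -0.5] tilt [-0.003  0.001 -1.   ] ty ang-fixY 0.001 F [-8.65  1.13  5.69] w 0.2
```

View pics/s3.png

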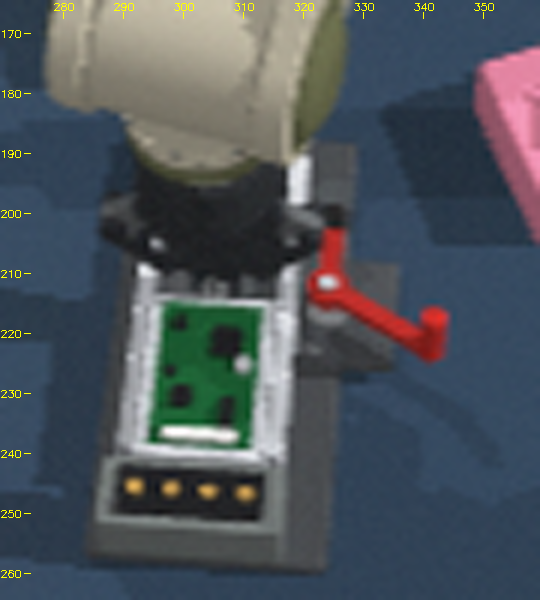

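Call:
play_rows([
  {"tx": -0.0015,"ty": 0,"tz": 0,"spin": 0,"claw": 0},
  {"tx": 0,"ty": 0,"tz": 0,"spin": 0,"claw": 0},
  {"tx": 0,"ty": 0,"tz": 0,"spin": 0,"claw": 0},
])

```text
time: 8.75
eef_pos: [537.1, -72.2, 27.3]
orientation: [0.054, 0.999, 0.0, -0.002]
contact_force: [-9.6, 0.7, 7.0]
grip_width: 0.1
```

Call:
play_rows([
  {"tx": 0.01,"ty": 0,"tz": 0,"spin": 0,"claw": 0},
  {"tx": 0.015,"ty": 0,"tz": 0,"spin": 0,"claw": 0},
  {"tx": 0.025,"ty": 0,"tz": 0,"spin": 0,"claw": 0},
  {"tx": 0.03,"ty": 0,"tz": 0,"spin": 0,"claw": 0},
  {"tx": 0,"ty": 0,"tz": -0.1,"spin": 0,"claw": 0},
  {"tx": 0,"ty": 0,"tz": -0.14,"spin": 0,"claw": 0},
  {"tx": 0,"ty": 0,"tz": -0.14,"spin": 0,"claw": 0},
  {"tx": 0,"ty": 0,"tz": -0.14,"spin": 0,"claw": 0},
  {"tx": 0,"ty": 0,"tz": 0,"spin": 0,"claw": 0},
  {"tx": 0,"ty": 0,"tz": 0,"spin": 0,"claw": 0},
])

```text
time: 9.75
eef_pos: [522.1, -70.7, 131.4]
orientation: [0.054, 0.999, -0.0, 0.0]
contact_force: [0.2, 0.9, -1.0]
grip_width: 0.0
```

```bash
python3 - <<'E'
from h import *
rel(f2w(50,129),130)
E
```

```text
t 9.75 pos [522.1 -70.7 131.4] fix [-31.8  -0.6] tilt [ 0.001 -0.    -1.   ] ty ang-fixY 0.0 F [ 0.21  0.86 -0.96] w 0.0
target [617.5  49.3] 130 tool shift mm [-81.9 129.6   1.4] share [-0.409  0.648  0.007]
```

Call:
play_rows([
  {"tx": -0.102,"ty": 0.162,"tz": 0,"spin": 0,"claw": 0},
  {"tx": -0.102,"ty": 0.162,"tz": 0,"spin": 0,"claw": 0},
  {"tx": -0.102,"ty": 0.162,"tz": 0,"spin": 0,"claw": 0},
  {"tx": -0.102,"ty": 0.162,"tz": 0,"spin": 0,"claw": 0},
  {"tx": 0,"ty": 0,"tz": 0,"spin": 0,"claw": 0},
  {"tx": 0,"ty": 0,"tz": 0.15,"spin": 0,"claw": 0},
  {"tx": 0,"ty": 0,"tz": 0,"spin": 0,"claw": 0},
  {"tx": 0,"ty": 0,"tz": 0,"spin": 0,"claw": 0},
])

```text
time: 10.55
eef_pos: [616.8, 48.8, 100.8]
orientation: [0.054, 0.999, 0.0, -0.001]
contact_force: [-0.0, -0.4, 0.9]
grip_width: 0.1
```

```bash
python3 - <<'E'
from h import *
rel(f2w(50,129),55)
d=pickle.load(open("s0.pkl","rb"))
s=snapshot("scene"); crop(s,"s4",270,165,370,265,6)
s2=snapshot("top"); crop(s2,"t4",280,145,370,245,6)
E
```

```text
t 10.55 pos [616.8  48.8 100.8] fix [ 49.3 128.4] tilt [-0.002  0.    -1.   ] ty ang-fixY -0.0 F [-0.03 -0.41  0.91] w 0.1
target [617.5  49.3] 55 tool shift mm [-0.8  0.6 45.8] share [-0.004  0.003  0.229]
```

View pics/s4.png

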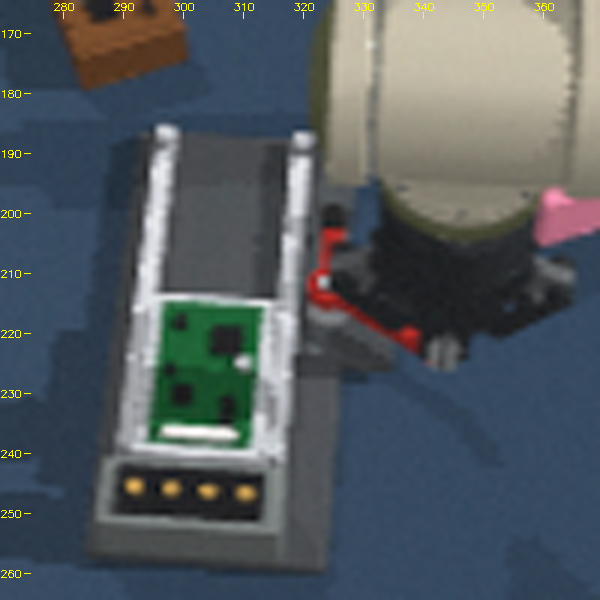

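View pics/t4.png

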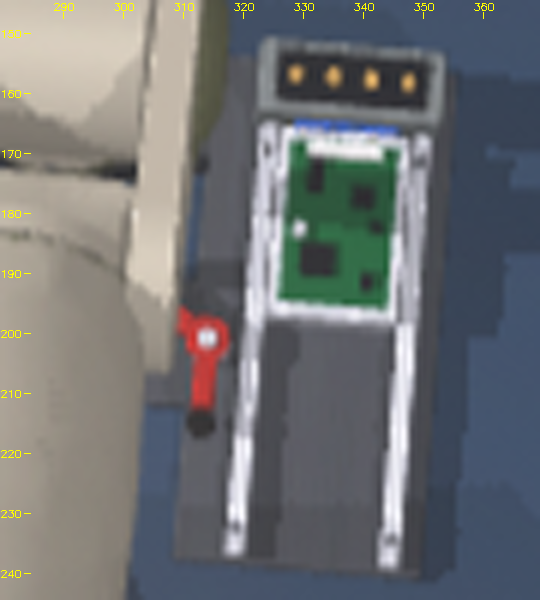

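The module's top face is right at the blue nose, and the fingertips at (343,224) stand past the post on the +x side. I'll lower them and push the post towards -x.

Call:
play_rows([
  {"tx": 0,"ty": 0.003,"tz": 0.08,"spin": 0,"claw": 0},
  {"tx": 0,"ty": 0,"tz": 0.08,"spin": 0,"claw": 0},
  {"tx": 0,"ty": 0,"tz": 0.07,"spin": 0,"claw": 0},
  {"tx": 0,"ty": 0,"tz": 0,"spin": 0,"claw": 0},
  {"tx": 0,"ty": 0,"tz": 0,"spin": 0,"claw": 0},
])

```text
time: 11.15
eef_pos: [617.8, 49.8, 55.9]
orientation: [0.054, 0.999, -0.0, 0.0]
contact_force: [0.5, 0.9, 0.1]
grip_width: 0.3
```

Call:
play_rows([
  {"tx": 0.02,"ty": 0,"tz": 0,"spin": 0,"claw": 0},
  {"tx": 0.02,"ty": 0,"tz": 0,"spin": 0,"claw": 0},
  {"tx": 0.015,"ty": 0,"tz": 0,"spin": 0,"claw": 0},
])

```text
time: 11.45
eef_pos: [606.3, 51.2, 55.8]
orientation: [0.054, 0.999, -0.0, 0.0]
contact_force: [0.6, -0.2, -0.6]
grip_width: -0.1
```

Call:
play_rows([
  {"tx": 0.01,"ty": 0,"tz": 0,"spin": 0,"claw": 0},
  {"tx": 0.01,"ty": 0,"tz": 0,"spin": 0,"claw": 0},
])

```text
time: 11.65
eef_pos: [602.5, 51.5, 55.5]
orientation: [0.054, 0.999, -0.0, 0.0]
contact_force: [0.0, 0.3, -0.5]
grip_width: -0.1
```

Call:
play_rows([
  {"tx": 0.01,"ty": 0,"tz": 0,"spin": 0,"claw": 0},
  {"tx": 0.01,"ty": 0,"tz": 0,"spin": 0,"claw": 0},
])

```text
time: 11.85
eef_pos: [598.5, 52.0, 55.3]
orientation: [0.054, 0.999, -0.0, 0.0]
contact_force: [1.0, -0.3, -0.1]
grip_width: 0.2
```

```bash
python3 - <<'E'
from h import *
st()
E
```

```text
t 11.85 pos [598.5  52.   55.3] fix [ 30.8 129.6] tilt [ 0. -0. -1.] ty ang-fixY 0.001 F [ 1.02 -0.28 -0.1 ] w 0.2
```

Call:
play_rows([
  {"tx": 0.01,"ty": 0,"tz": 0,"spin": 0,"claw": 0},
  {"tx": 0.01,"ty": 0,"tz": 0,"spin": 0,"claw": 0},
])

```text
time: 12.05
eef_pos: [596.3, 52.9, 55.6]
orientation: [0.054, 0.999, 0.001, 0.003]
contact_force: [9.6, 3.5, -3.8]
grip_width: -0.2
```

Call:
play_rows([
  {"tx": 0.01,"ty": 0,"tz": 0,"spin": 0,"claw": 0},
  {"tx": 0.01,"ty": 0,"tz": 0,"spin": 0,"claw": 0},
])

```text
time: 12.25
eef_pos: [592.4, 53.4, 55.8]
orientation: [0.054, 0.999, 0.001, 0.003]
contact_force: [9.2, 4.8, -2.7]
grip_width: 0.2
```

Call:
play_rows([
  {"tx": 0.01,"ty": 0,"tz": 0,"spin": 0,"claw": 0},
  {"tx": 0.01,"ty": 0,"tz": 0,"spin": 0,"claw": 0},
])

```text
time: 12.45
eef_pos: [588.2, 53.8, 55.8]
orientation: [0.054, 0.999, 0.001, 0.002]
contact_force: [8.1, 4.4, -2.4]
grip_width: 0.1
```

Call:
play_rows([
  {"tx": 0.0125,"ty": 0,"tz": 0,"spin": 0,"claw": 0},
  {"tx": 0.0125,"ty": 0,"tz": 0,"spin": 0,"claw": 0},
  {"tx": 0.0125,"ty": 0,"tz": 0,"spin": 0,"claw": 0},
  {"tx": 0.0125,"ty": 0,"tz": 0,"spin": 0,"claw": 0},
])

```text
time: 12.85
eef_pos: [578.0, 54.7, 56.0]
orientation: [0.054, 0.999, 0.0, 0.002]
contact_force: [5.3, 3.1, 1.1]
grip_width: 0.0
```

Call:
play_rows([
  {"tx": 0.0125,"ty": 0,"tz": 0,"spin": 0,"claw": 0},
  {"tx": 0.0125,"ty": 0,"tz": 0,"spin": 0,"claw": 0},
  {"tx": 0.0125,"ty": 0,"tz": 0,"spin": 0,"claw": 0},
  {"tx": 0.0125,"ty": 0,"tz": 0,"spin": 0,"claw": 0},
])

```text
time: 13.25
eef_pos: [567.0, 55.5, 55.6]
orientation: [0.054, 0.999, 0.0, 0.0]
contact_force: [3.4, 2.4, 2.2]
grip_width: -0.1
```

Call:
play_rows([
  {"tx": 0.0125,"ty": 0,"tz": 0,"spin": 0,"claw": 0},
  {"tx": 0.0125,"ty": 0,"tz": 0,"spin": 0,"claw": 0},
  {"tx": 0.0125,"ty": 0,"tz": 0,"spin": 0,"claw": 0},
  {"tx": 0.0125,"ty": 0,"tz": 0,"spin": 0,"claw": 0},
])

```text
time: 13.65
eef_pos: [556.4, 56.5, 55.2]
orientation: [0.054, 0.999, -0.0, -0.0]
contact_force: [1.2, 1.5, 1.8]
grip_width: -0.1
```

```bash
python3 - <<'E'
from h import *
st()
s=snapshot("scene"); crop(s,"s5",270,165,370,265,6)
E
```

```text
t 13.65 pos [556.4  56.5  55.2] fix [-11.5 129.5] tilt [-0.001 -0.    -1.   ] ty ang-fixY 0.001 F [1.22 1.47 1.79] w -0.1
```

View pics/s5.png

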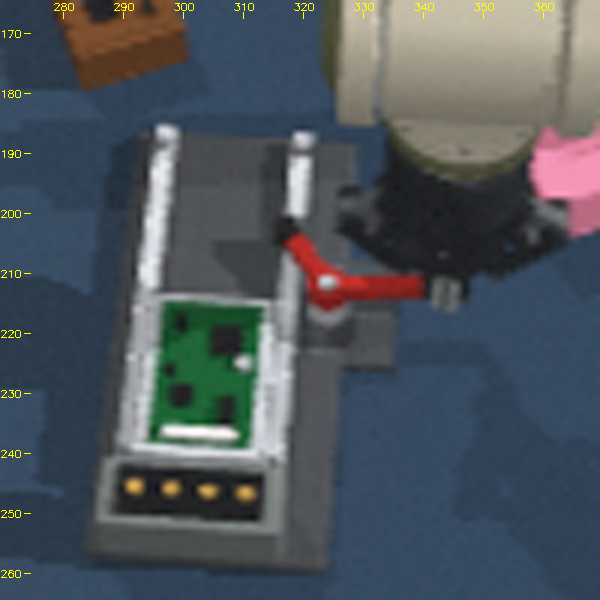

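The lever has turned by about 0.6 rad and its bumper now crosses the rail at (317,203). The force is dropping towards dead centre, so I'll keep pushing.

Call:
play_rows([
  {"tx": 0.0125,"ty": 0,"tz": 0,"spin": 0,"claw": 0},
  {"tx": 0.0125,"ty": 0,"tz": 0,"spin": 0,"claw": 0},
  {"tx": 0.0125,"ty": 0,"tz": 0,"spin": 0,"claw": 0},
  {"tx": 0.0125,"ty": 0,"tz": 0,"spin": 0,"claw": 0},
])

```text
time: 14.1
eef_pos: [546.5, 57.5, 55.2]
orientation: [0.054, 0.999, -0.0, -0.0]
contact_force: [-0.2, -0.6, 0.2]
grip_width: 0.3
```

Call:
play_rows([
  {"tx": 0.0125,"ty": 0,"tz": 0,"spin": 0,"claw": 0},
  {"tx": 0,"ty": 0,"tz": 0,"spin": 0,"claw": 0},
  {"tx": 0,"ty": 0,"tz": 0,"spin": 0,"claw": 0},
])

```text
time: 14.4
eef_pos: [544.3, 57.9, 55.2]
orientation: [0.054, 0.999, 0.0, -0.0]
contact_force: [-0.6, 0.0, -0.1]
grip_width: -0.5
```

```bash
python3 - <<'E'
from h import *
st()
s=snapshot("scene"); crop(s,"s6",270,165,370,265,6)
E
```

```text
t 14.4 pos [544.3  57.9  55.2] fix [-23.8 129.6] tilt [-0.  0. -1.] ty ang-fixY 0.001 F [-0.59  0.02 -0.1 ] w -0.5
```

View pics/s6.png

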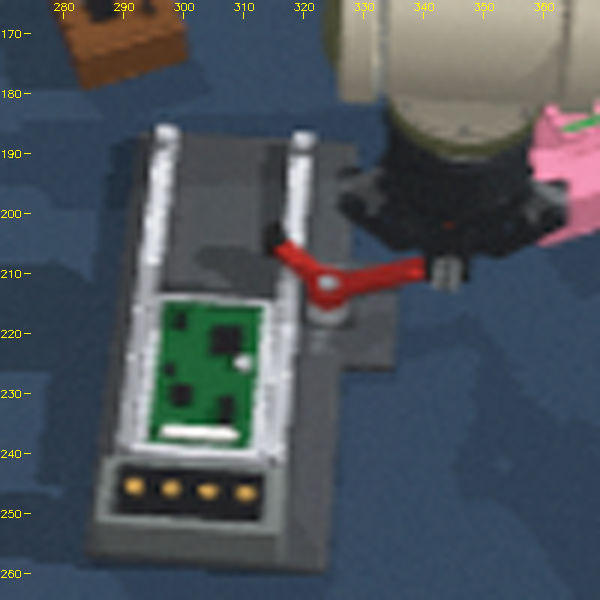

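Call:
play_rows([
  {"tx": 0.0125,"ty": 0,"tz": 0,"spin": 0,"claw": 0},
  {"tx": 0.0125,"ty": 0,"tz": 0,"spin": 0,"claw": 0},
  {"tx": 0,"ty": 0,"tz": 0,"spin": 0,"claw": 0},
  {"tx": 0,"ty": 0,"tz": 0,"spin": 0,"claw": 0},
  {"tx": 0,"ty": 0,"tz": 0,"spin": 0,"claw": 0},
  {"tx": 0,"ty": 0,"tz": 0,"spin": 0,"claw": 0},
])

```text
time: 15.05
eef_pos: [539.5, 58.4, 55.3]
orientation: [0.054, 0.999, 0.0, 0.0]
contact_force: [0.6, -0.4, 0.4]
grip_width: -0.2
```

```bash
python3 - <<'E'
from h import *
st()
s=snapshot("scene"); crop(s,"s7",270,165,370,265,6)
E
```

```text
t 15.05 pos [539.5  58.4  55.3] fix [-28.5 129.6] tilt [ 0.  0. -1.] ty ang-fixY 0.001 F [ 0.57 -0.36  0.41] w -0.2
```

View pics/s7.png

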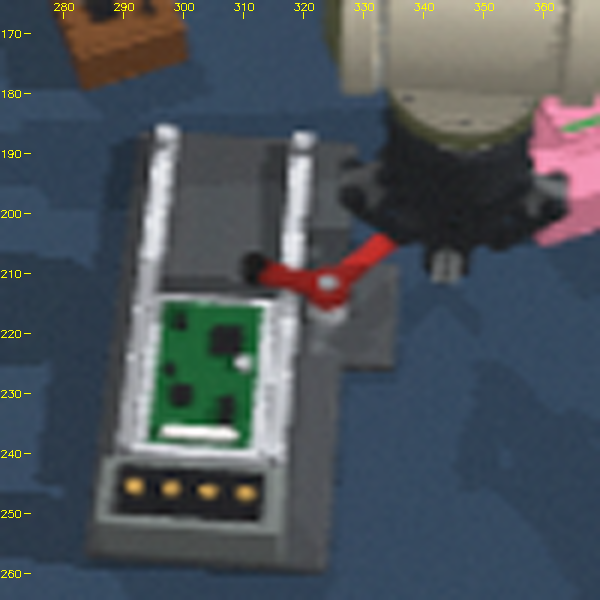

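The lever has gone over by itself: the handle is clear of the finger and the bumper, at (312,208), is closing in behind the module. I'll lift clear and head for the switch.

Call:
play_rows([
  {"tx": -0.02,"ty": 0,"tz": -0.02,"spin": 0,"claw": 0},
  {"tx": 0,"ty": 0,"tz": -0.15,"spin": 0,"claw": 0},
  {"tx": 0,"ty": 0,"tz": -0.2,"spin": 0,"claw": 0},
  {"tx": 0,"ty": 0,"tz": -0.1,"spin": -0.037,"claw": 0},
  {"tx": 0,"ty": 0,"tz": 0,"spin": -0.037,"claw": 0},
  {"tx": 0,"ty": 0,"tz": 0,"spin": -0.037,"claw": 0},
  {"tx": 0,"ty": 0,"tz": 0,"spin": -0.037,"claw": 0},
  {"tx": 0,"ty": 0,"tz": 0,"spin": 0,"claw": 0},
  {"tx": 0,"ty": 0,"tz": 0,"spin": 0,"claw": 0},
])

```text
time: 16.0
eef_pos: [543.6, 58.0, 149.5]
orientation: [-0.176, 0.984, -0.0, 0.0]
contact_force: [-0.6, 0.1, -1.0]
grip_width: -0.2
```

```bash
python3 - <<'E'
from h import *
s=snapshot("scene"); crop(s,"s8",270,165,370,265,6)
s=snapshot("top"); crop(s,"t8",280,145,370,245,6)
o,R=st(); print("yaw rel switch",np.arctan2(R[1,1],R[0,1])-SY-np.pi/2)
rel(s2w(22,0),130)
E
```

```text
t 16.1 pos [543.5  57.9 149.4] fix [-24.5 129.5] tilt [ 0.  0. -1.] ty ang-fixY 0.463 F [-0.08  0.27 -0.38] w -0.3
yaw rel switch 0.0006754812405531663
t 16.1 pos [543.5  57.9 149.4] fix [-24.5 129.5] tilt [ 0.  0. -1.] ty ang-fixY 0.463 F [-0.08  0.27 -0.38] w -0.3
target [472.8 326.7] 130 tool shift mm [-26.9 276.6  19.4] share [-0.135  1.383  0.097]
```

View pics/s8.png

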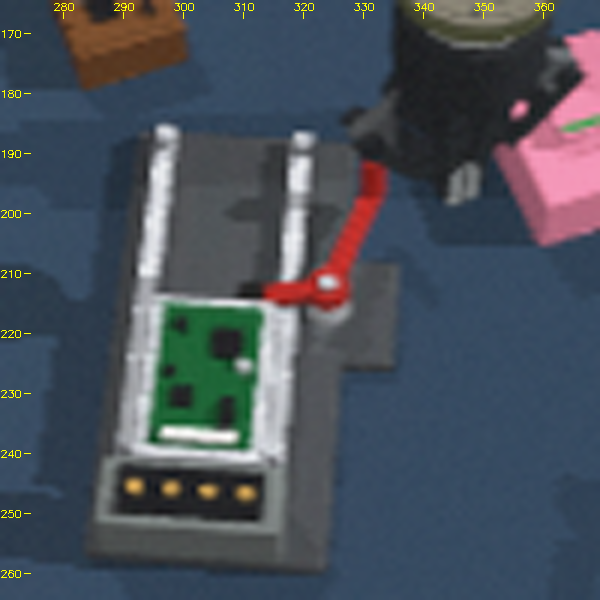

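View pics/t8.png

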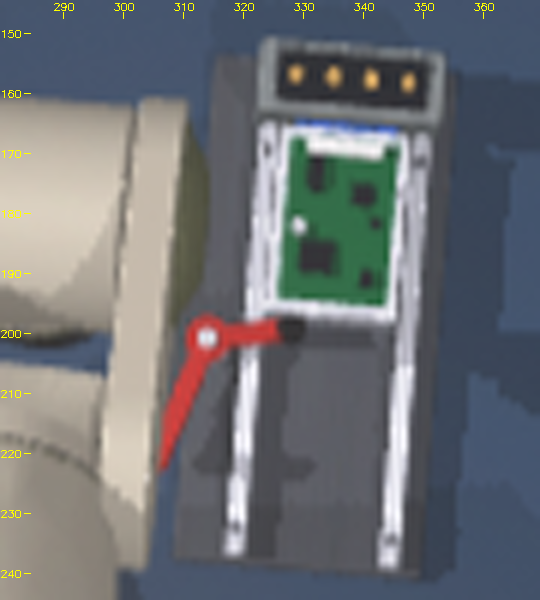

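The clamp bumper sits behind the module's rear face, at (328,199) in the top view, with the lever near 1.6 rad. Next I'll move over the switch.

Call:
play_rows([
  {"tx": -0.017,"ty": 0.173,"tz": 0,"spin": 0,"claw": 0},
  {"tx": -0.017,"ty": 0.173,"tz": 0,"spin": 0,"claw": 0},
  {"tx": -0.017,"ty": 0.173,"tz": 0,"spin": 0,"claw": 0},
  {"tx": -0.017,"ty": 0.173,"tz": 0,"spin": 0,"claw": 0},
  {"tx": -0.017,"ty": 0.173,"tz": 0,"spin": 0,"claw": 0},
  {"tx": -0.017,"ty": 0.173,"tz": 0,"spin": 0,"claw": 0},
  {"tx": -0.017,"ty": 0.173,"tz": 0,"spin": 0,"claw": 0},
  {"tx": -0.016,"ty": 0.172,"tz": 0,"spin": 0,"claw": 0},
  {"tx": 0,"ty": 0,"tz": 0.15,"spin": 0,"claw": 0},
  {"tx": 0,"ty": 0,"tz": 0.15,"spin": 0,"claw": 0},
  {"tx": 0,"ty": 0,"tz": 0,"spin": 0,"claw": 0},
  {"tx": 0,"ty": 0,"tz": 0,"spin": 0,"claw": 0},
])

```text
time: 17.3
eef_pos: [472.5, 326.6, 90.0]
orientation: [-0.177, 0.984, 0.0, 0.0]
contact_force: [0.2, 0.3, -0.5]
grip_width: 0.1
```

```bash
python3 - <<'E'
from h import *
s=snapshot("scene"); crop(s,"s9",370,130,470,220,6)
rel(s2w(22,0),70)
print(w2px(s,[*s2w(20,0),62.7]))
E
```

```text
t 17.35 pos [473.  326.8  90.8] fix [-123.8  389.1] tilt [ 0.002  0.001 -1.   ] ty ang-fixY 0.465 F [0.71 0.47 0.37] w -0.3
target [472.8 326.7] 70 tool shift mm [ 0.2  0.  20.8] share [0.001 0.    0.104]
[[418.20581041 188.22462332]]
```

View pics/s9.png

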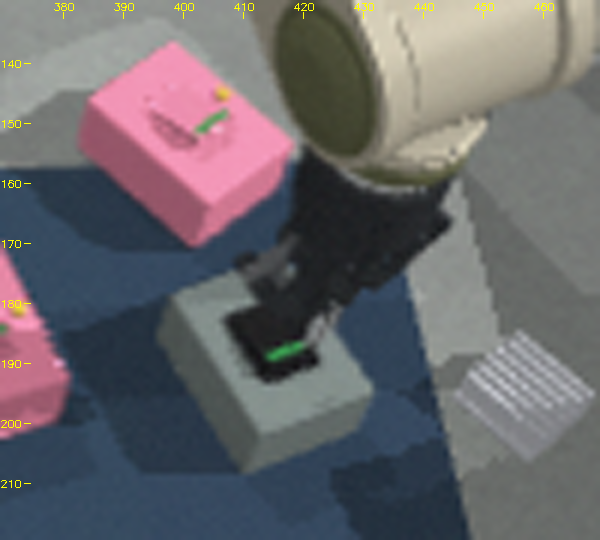

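```bash
python3 - <<'E'
from h import *
d=pickle.load(open("s0.pkl","rb"))
print(w2px(d["scene"],[473,326.8,90.8]))
# green mark centre in both views -> box coords at z 62
c,s_=np.cos(SY),np.sin(SY)
for n,uv in (("top",(208,226)),("scene",(417.3,187.8))):
    w=px2w(d[n],[uv],62)[0]; v=w[:2]-SW; print(n,w.round(1),(c*v[0]+s_*v[1]).round(1),(-s_*v[0]+c*v[1]).round(1))
E
```

```text
[[420.37855804 184.31546976]]
top [466.1 325.8  62. ] 15.4 1.4
scene [468.6 323.4  62. ] 16.9 -1.7
```

Call:
play_rows([
  {"tx": 0,"ty": 0,"tz": 0.06,"spin": 0,"claw": 0},
  {"tx": 0,"ty": 0,"tz": 0.045,"spin": 0,"claw": 0},
  {"tx": 0,"ty": 0,"tz": 0,"spin": 0,"claw": 0},
])

```text
time: 17.65
eef_pos: [471.6, 326.2, 67.1]
orientation: [-0.177, 0.984, -0.0, -0.001]
contact_force: [-0.3, -0.3, 0.0]
grip_width: -0.1
```

Call:
play_rows([
  {"tx": 0,"ty": 0,"tz": 0.01,"spin": 0,"claw": 0},
  {"tx": 0,"ty": 0,"tz": 0.01,"spin": 0,"claw": 0},
])

```text
time: 17.85
eef_pos: [472.4, 326.7, 64.4]
orientation: [-0.177, 0.984, 0.0, 0.0]
contact_force: [-0.3, 0.2, -0.3]
grip_width: 0.2
```

Call:
play_rows([
  {"tx": 0,"ty": 0,"tz": 0.01,"spin": 0,"claw": 0},
  {"tx": 0,"ty": 0,"tz": 0.005,"spin": 0,"claw": 0},
])

```text
time: 18.05
eef_pos: [472.6, 326.7, 61.7]
orientation: [-0.177, 0.984, 0.0, 0.001]
contact_force: [-0.4, 0.6, 4.6]
grip_width: -0.2
```

Call:
play_rows([
  {"tx": 0,"ty": 0,"tz": 0.005,"spin": 0,"claw": 0},
  {"tx": 0,"ty": 0,"tz": 0.005,"spin": 0,"claw": 0},
])

```text
time: 18.25
eef_pos: [473.1, 326.9, 60.0]
orientation: [-0.177, 0.984, 0.0, 0.001]
contact_force: [1.9, 2.3, 4.1]
grip_width: 0.2
```

Call:
play_rows([
  {"tx": 0,"ty": 0,"tz": 0.005,"spin": 0,"claw": 0},
  {"tx": 0,"ty": 0,"tz": 0.005,"spin": 0,"claw": 0},
])

```text
time: 18.45
eef_pos: [471.8, 326.4, 56.8]
orientation: [-0.177, 0.984, -0.0, -0.001]
contact_force: [-0.3, 0.6, 0.4]
grip_width: -0.1
```

Call:
play_rows([
  {"tx": 0,"ty": 0,"tz": 0.005,"spin": 0,"claw": 0},
  {"tx": 0,"ty": 0,"tz": 0.0,"spin": 0,"claw": 0},
])

```text
time: 18.65
eef_pos: [471.7, 326.4, 55.7]
orientation: [-0.177, 0.984, -0.0, -0.001]
contact_force: [0.2, -0.5, 0.3]
grip_width: 0.1
```

Call:
play_rows([
  {"tx": 0,"ty": 0,"tz": 0,"spin": 0,"claw": 0},
  {"tx": 0,"ty": 0,"tz": 0,"spin": 0,"claw": 0},
  {"tx": 0,"ty": 0,"tz": -0.05,"spin": 0,"claw": 0},
  {"tx": 0,"ty": 0,"tz": -0.15,"spin": 0,"claw": 0},
  {"tx": 0,"ty": 0,"tz": -0.2,"spin": 0,"claw": 0},
  {"tx": 0.1,"ty": 0.1,"tz": -0.15,"spin": 0,"claw": 0},
  {"tx": 0.1,"ty": 0.15,"tz": 0,"spin": 0,"claw": 0},
  {"tx": 0.1,"ty": 0.15,"tz": 0,"spin": 0,"claw": 0},
  {"tx": 0,"ty": 0.15,"tz": 0,"spin": 0,"claw": 0},
  {"tx": 0,"ty": 0.15,"tz": 0,"spin": 0,"claw": 0},
  {"tx": 0,"ty": 0,"tz": 0,"spin": 0,"claw": 0},
  {"tx": 0,"ty": 0,"tz": 0,"spin": 0,"claw": 0},
])

```text
time: 19.85
eef_pos: [366.9, 437.0, 166.7]
orientation: [-0.178, 0.984, -0.0, 0.0]
contact_force: [1.0, -0.3, -0.0]
grip_width: -0.0
```

```bash
python3 - <<'E'
from h import *
st()
s=snapshot("scene"); crop(s,"s10",270,130,450,265,4)
s=snapshot("top"); crop(s,"t10",180,145,370,265,4)
E
```

```text
t 19.85 pos [366.9 437.  166.7] fix [-241.3  487.1] tilt [ 0. -0. -1.] ty ang-fixY 0.467 F [ 0.95 -0.33 -0.01] w -0.0
```

View pics/s10.png

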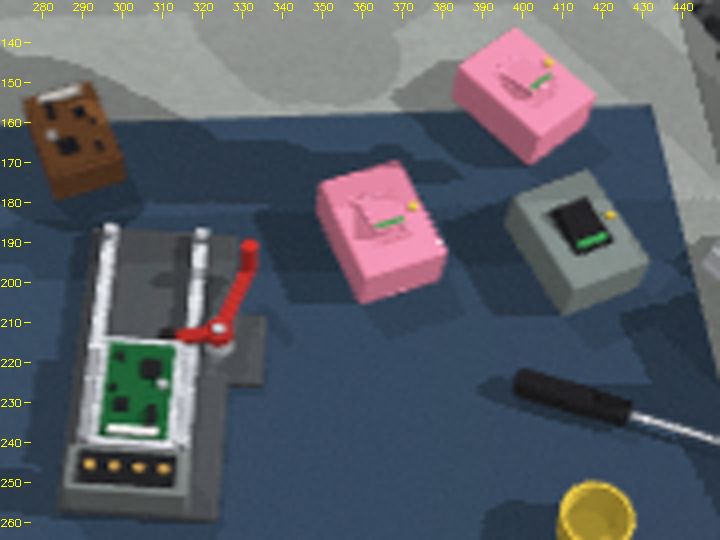

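View pics/t10.png

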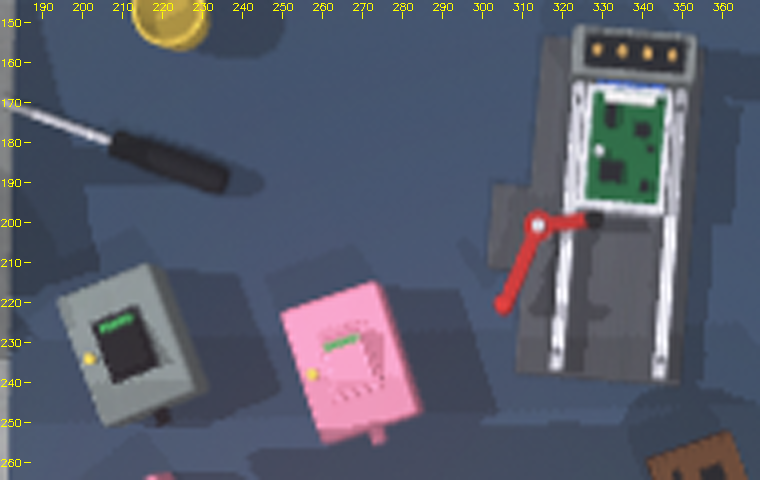

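```bash
python3 - <<'E'
from h import *
s=pickle.load(open("s0.pkl","rb"))
a=snapshot("scene")
print("off/on px",w2px(s["scene"],[[*s2w(20,0),62.7],[*s2w(20,0),53]]).round(1).tolist(), w2px(s["scene"],[[*s2w(-20,0),53],[*s2w(-20,0),62.7]]).round(1).tolist())
for n,uv in (("top",(305,220.5)),("scene",(332,190.5))):
    p=w2f(px2w(s[n],[uv],75)[0])-[-22,65]; print(n,"r",np.hypot(*p).round(1),"clamp",(np.arctan2(p[1],p[0])-np.radians(60)).round(3))
x=np.hstack([cv2.resize(i["color"][165:215,390:440,::-1],None,fx=8,fy=8,interpolation=cv2.INTER_CUBIC) for i in (s["scene"],a)])
cv2.imwrite("pics/cmp.png",x)
E
```

```text
off/on px [[418.2, 188.2], [417.6, 189.7]] [[411.9, 181.0], [412.5, 179.5]]
top r 70.5 clamp 1.786
scene r 68.8 clamp 1.784
```

View pics/cmp.png

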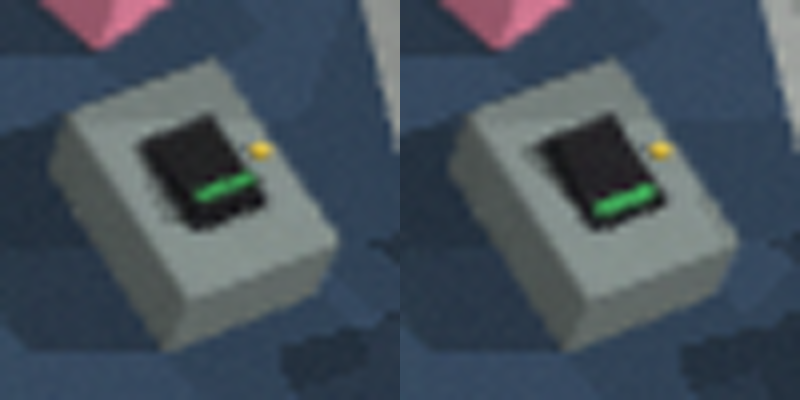

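The rocker's green end has dropped compared with before. Two views put the clamp at 1.785 rad, and a lever blocked by nothing would read 1.92. Handing in.

```bash
python3 -c "
from workcell import env
print(env.sign_off())"
```

```text
the job is handed in; nothing more can be done
None
```

The job is done and handed in at about 20 s of the allowed 51 s; the system reported no verdict.

- **Module:** I pushed it about 40 mm home with the shut fingertips. The force rose from about 2 N of sliding friction to 8.6–9.6 N on the sprung tip. I held it there for about 0.7 s, with the clamp still open in the picture.
- **Clamp:** I pushed the post past its dead centre, with a peak of about 11 N, and the lever snapped over by itself. The last pictures show the bumper behind the module's rear face. Both cameras put the lever at 1.785 rad (to a few hundredths), against a limit of 1.88.
- **Switch:** I pressed the green end of the grey box's rocker with about 5 N until it snapped over. A before-and-after picture shows the green end down, within half a pixel of where it should be when on.
- **Bystanders and arm:** The arm ended clear of everything. I saw no bystander moved in the last pictures, but I did not measure their positions.

I could not measure the clamp's holding force on the module directly. I judged it from the lever angle and the bumper touching the module. No check failed. The two cameras differed by about 3 mm on the positions of the fixture and the switch box, which was close enough for these moves.

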